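# Find the full reagent bottle by hefting

### The job

Three identical closed bottles stand in a blue block; one is still full, the other two are nearly empty. Going from left to right (as seen from the robot), lift each bottle in turn well clear of the block to feel its weight and stand it back in its own well; then take the heaviest one and hold it up, upright and still, with its base at least 15 cm above the worktop. Finish while holding it in the gripper, with the other two standing in their wells and the things round the block left alone (if the last bottle is the heaviest, it need not be put back first).

Things in the scene. Friction and masses are not known exactly. Their poses are not given: they have to be found in the camera images.
- bottle_a_mid (a point): centre (half-way up) of one of the three identical closed bottles: white, round, blue screw cap. 96 mm tall; body 46 mm in diameter over its lower 70 mm, cap 32 mm in diameter above that. z axis up the bottle. At the start each stands upright in a well of the blue block. One of the three weighs 0.38 to 0.46 kg, the other two 0.11 to 0.13 kg each; which is which (and which stands in which well) changes from run to run, and neither look nor name tells it
- bottle_b_mid (a point): centre (half-way up) of one of the three identical closed bottles: white, round, blue screw cap. 96 mm tall; body 46 mm in diameter over its lower 70 mm, cap 32 mm in diameter above that. z axis up the bottle. At the start each stands upright in a well of the blue block. One of the three weighs 0.38 to 0.46 kg, the other two 0.11 to 0.13 kg each; which is which (and which stands in which well) changes from run to run, and neither look nor name tells it
- bottle_c_mid (a point): centre (half-way up) of one of the three identical closed bottles: white, round, blue screw cap. 96 mm tall; body 46 mm in diameter over its lower 70 mm, cap 32 mm in diameter above that. z axis up the bottle. At the start each stands upright in a well of the blue block. One of the three weighs 0.38 to 0.46 kg, the other two 0.11 to 0.13 kg each; which is which (and which stands in which well) changes from run to run, and neither look nor name tells it
- well_left (a point): place in the blue block where the centre of a bottle seated in the left (the robot's left, +y) well lies: on the axis of the well, 58 mm above the worktop. Axes of the block: z up, y along the row towards the left end, x away from the robot
- well_mid (a point): place in the blue block where the centre of a bottle seated in the middle well lies: on the axis of the well, 58 mm above the worktop. Axes of the block: z up, y along the row towards the left end, x away from the robot
- well_right (a point): place in the blue block where the centre of a bottle seated in the right (-y) well lies: on the axis of the well, 58 mm above the worktop. Axes of the block: z up, y along the row towards the left end, x away from the robot
- rack: blue block, 82 mm wide, 326 mm long, 22 mm high, with grey end caps, fixed to the worktop; its long side lies roughly across, turned up to 0.3 rad either way. Three round wells in a row, 110 mm apart, 54 mm in diameter, 12 mm deep (floor 10 mm above the worktop). Origin: centre of its underside; y along the row to the left, x away from the robot, z up
- petri: closed petri dish with pink medium, 91 mm across, 15 mm high, flat on the worktop behind the block; leave it alone. Origin: centre of its underside
- dropper: small white dropper bottle with black cap, 32 mm across, 76 mm tall, behind the block; leave it alone. Origin: centre of its underside
- marker: blue marker pen, 130 mm long, 13 mm thick, lying on the worktop in front of the block; leave it alone. Origin: at its middle, on the worktop
Not all that is in view belongs to the job. What is shaped like the part that bears bottle_b_mid but red is not meant. Leave any pink look-alike of the part that bears bottle_a_mid alone.

How it is judged:
By the outcome, as a careful person would: the job done as asked, in the order asked, and still so for the second after the job is handed in, while the arm keeps its last pose, push and grip.
It also fails if it takes over 72 s, if anything falls off the work surface, if the arm or the gripper's body presses on something with over 40 N, if the wrist force passes 120 N, or if a joint passes its speed limit or range.

### The arm

A 6-joint arm with a two-finger parallel gripper is mounted at the origin on a cart in front of the work surface, level with it; the furniture and walls round the work are solid. World frame = base frame: x ahead of the robot, y to its left, z up, the work surface at z = 0. Lengths are in m, angles in rad, forces in N, time in s.
With the tool pointing down it reaches from about 0.3 to 0.85 m from the base axis. Payload 4.2 kg.
Tool frame: the origin (TCP) lies midway between the tips of the shut fingers; the grasp point (between the pads) lies 19 mm behind it; z points along the fingers, y is the line along which they close (so a half turn about z gives the same grasp; the last joint's range is limited). The gripper opens to 91 mm and grips with 3 to 60 N. Pads are 32 mm wide; open, the fingers measure 118 mm over their backs; the gripper's body (76 mm by 178 mm) begins 60 mm behind the grasp point.
Start: joints at [1.245, 0.32, 1.565, -0, 1.257, -0.02], TCP at [0.173, 0.548, 0.214] pointing down, gripper open.
Joint ranges: [-3.11, 3.11], [-0.84, 2.01], [0.21, 2.61], [-1.34, 4.49], [0.05, 2.63], [-2.56, 2.56]. Speed limits (rad/s): [2.57, 2.57, 3.14, 3.14, 3.14, 3.14].

### API

Orientations are given as a rotation vector (axis times angle).
In Python, from cell import sensors, cams, robot gives the robot as it stands.
- The arm moves only by the shell command python3 -m crank 'ROWS' [OPENING] [FORCE]. ROWS is JSON, a list that holds one entry, the list of rows, each a list of 6 numbers: the shift along the tool's x, y, z each as a share of 0.02 m, from -1 to 1, then the turn, a rotation vector about the tool's x, y, z each as a share of 0.5 rad, from -1 to 1. A call has 1 to 5 rows; each row shifts and turns the commanded pose from where the row before left it, along the tool's axes as they then stand; what a row does not reach is not made up. A row lasts 1/10 s, in which the tool goes at most 50 mm and 8.59 degrees, less where a joint would pass 70% of its speed; a pose out of reach is approached as far as the arm can. A call with a number of a shift or a turn outside -1 to 1 is refused whole. A call with a gripper value outside its range is refused whole. OPENING is the closure in counts, from 0 (fully open) to 255 (shut), set as the call begins (- or left out, the last holds). The fingers move at their own pace and stop on an object; FORCE is the grip in N (left out, the last holds). Time passes only in rows, so rows that do not move let the fingers close. It gives the time, the measured TCP pose, the force, the opening and the grip force at its end, in the units of the state.
- sensors.get_obs(): the state, without advancing time (a new reading comes with each control period).
- cams.grab_frame(name): name is "scene" or "side" or "wrist"; returns the picture (480x640x3 uint8, red, green, blue); there is no depth.
- cams.calibration(name): a dict with "fx", "fy", "cx", "cy" (pixels), "rvec" (rotation vector, rad) and "tvec" (3), from world to camera coordinates, as OpenCV has them; the wrist camera has in their place "tool_from_camera" (4x4, takes a point from camera to tool coordinates, whose origin is the TCP and whose axes are the flange's). Camera axes: x right, y down, z forward; pixel columns grow to the right and rows downward; lengths in m; the calibration is good to about 2 mm. A picture is of the moment at which its call begins: read the wrist's pose just before it. calibration takes no time and is no camera call.
- robot.hand_in(): hands the job in; it is judged then, once.
The state is a dict: "t": time; "qpos": joint angles; "joint_vel": joint speeds; "tau": joint torques, N m; "tcp_pos": TCP position; "tool_rot": TCP orientation; "force": force on the tool from outside, world axes, zero at the start; "ft_torque": the same for the moment, N m; "gripper_width": opening from 0.0 (shut) to 1.0 (fully open); "grasp_force": force on a finger pad.
Only numpy, scipy, OpenCV 4.12 (cv2) and the standard library are available. Lean on these libraries where they do the work, as an engineer would, in place of code of your own. Each camera call takes 0.05 s, during which the arm holds its last target. There are 200 camera calls.

## Working session

There is one attempt and no reset: what is moved stays moved. The work goes in short steps, Python scripts to look and compute and a shell command to move; the robot and the scene stay as the last step left them, time stands still between calls to the robot, and variables do not carry over. Pictures are saved under pics/ and viewed, at most 10 in all, crops included, and the job is handed in when it is done.

```bash
ls; mkdir -p pics; python3 - <<'E'
from cell import sensors,cams
import cv2
o=sensors.get_obs();print(o)
for n in("scene","side"):
    f=cams.grab_frame(n);cv2.imwrite(f"pics/{n}0.png",f[...,::-1]);print(cams.calibration(n))
print(cams.calibration("wrist"))
E
```

```text
pics
{'t': 0.0, 'qpos': array([ 1.24501540e+00,  3.20304911e-01,  1.56569986e+00,  5.95292736e-06,
        1.25741878e+00, -1.99807815e-02]), 'joint_vel': array([-0.00031698,  0.00027846,  0.00111419,  0.00099568,  0.00174888,
        0.00017106]), 'tau': array([ 7.60489529e-04, -4.12457585e+01, -2.31973600e+01,  7.26847770e-02,
        4.56997321e-02, -1.29340501e-04]), 'tcp_pos': array([0.17292627, 0.54783045, 0.21310475]), 'tool_rot': array([-4.78434132e-01, -3.10462290e+00,  2.83126553e-03]), 'force': array([-0.27520629,  1.12590332, -0.05854949]), 'ft_torque': array([-0.00605222, -0.04547164, -0.02527317]), 'grasp_force': 0.0, 'gripper_width': 0.9980729138741229}
{'fx': 539.9535820454748, 'fy': 539.9535820454748, 'cx': 323.8684161234243, 'cy': 242.33944866365158, 'rvec': array([ 1.90672864, -1.20751167,  0.61707843]), 'tvec': array([-0.15364232,  0.36198751,  0.57285885])}
{'fx': 472.5638983016636, 'fy': 472.5638983016636, 'cx': 311.14491277363646, 'cy': 244.96726449065298, 'rvec': array([ 2.16564324, -0.69187717,  0.315621  ]), 'tvec': array([-0.41991811,  0.31204334,  0.60106652])}
{'fx': 393.4598295336505, 'fy': 393.4598295336505, 'cx': 319.42410743261473, 'cy': 235.44616282628786, 'tool_from_camera': array([[-4.54149252e-04, -9.55345547e-01, -2.95490573e-01,
         8.35351703e-02],
       [ 9.99999222e-01, -7.77082756e-04,  9.75441108e-04,
        -1.56310687e-04],
       [-1.16150395e-03, -2.95489900e-01,  9.55345157e-01,
        -1.70826057e-01],
       [ 0.00000000e+00,  0.00000000e+00,  0.00000000e+00,
         1.00000000e+00]])}
```

View pics/scene0.png

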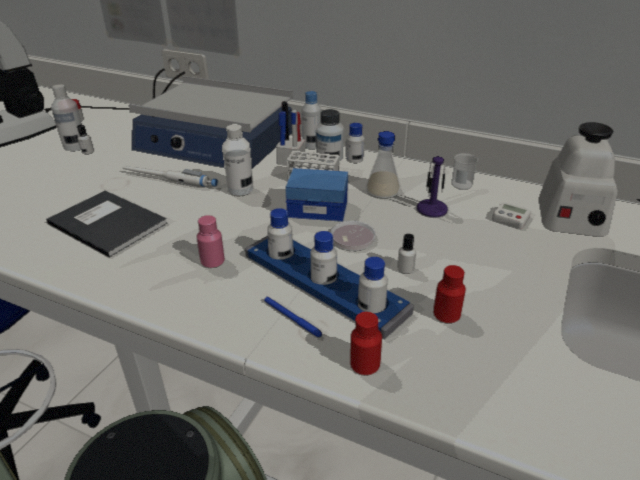

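View pics/side0.png

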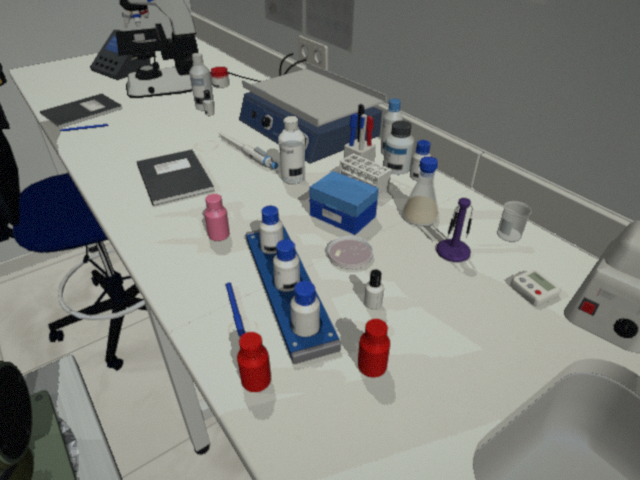

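The scene picture shows blue-capped white bottles in the block, with caps at about (279,218), (323,241) and (373,268). The side picture has them at (270,214), (286,248) and (305,292). The red look-alikes (scene 366,345 and 450,295) and the pink one (210,243) stand on the worktop outside the block and are not meant. I'll triangulate the caps and confirm with one crop.

```bash
cat > h.py <<'E'
import numpy as np, cv2
from cell import sensors,cams
def K(c): return np.array([[c['fx'],0,c['cx']],[0,c['fy'],c['cy']],[0,0,1.]])
def P(n):
    c=cams.calibration(n)
    if n!='wrist': return K(c)@np.c_[cv2.Rodrigues(c['rvec'])[0],c['tvec']]
    o=sensors.get_obs();T=np.eye(4);T[:3,:3]=cv2.Rodrigues(o['tool_rot'])[0];T[:3,3]=o['tcp_pos']
    return K(c)@np.linalg.inv(T@c['tool_from_camera'])[:3]
def proj(M,p): q=M@np.r_[p,1]; return q[:2]/q[2]
def plane(M,uv,z):
    A=np.c_[M[:,0],M[:,1],-np.r_[uv,1]]; return np.linalg.solve(A,-(M[:,2]*z+M[:,3]))[:2]
def blobs(img,lo,hi,amin=60):
    m=cv2.inRange(cv2.cvtColor(img,cv2.COLOR_RGB2HSV),lo,hi)
    m=cv2.morphologyEx(m,cv2.MORPH_OPEN,np.ones((3,3),np.uint8))
    n,_,s,c=cv2.connectedComponentsWithStats(m); return [(c[i],s[i]) for i in range(1,n) if s[i][4]>=amin]
E
python3 - <<'E'
from h import *
np.set_printoptions(precision=4,suppress=True)
est={'scene':[(279,218),(323,241),(373,268)],'side':[(270,214),(286,248),(305,292)]}
c={}
for n in est:
    im=cv2.imread(f'pics/{n}0.png')[...,::-1]
    b=blobs(im,(112,150,60),(128,255,255))
    c[n]=[min(b,key=lambda x:np.hypot(*(x[0]-e))) for e in est[n]]
    for x in c[n]: print(n,x[0],x[1])
Ps,Pd=P('scene'),P('side');pts=[]
for a,b in zip(c['scene'],c['side']):
    X=cv2.triangulatePoints(Ps,Pd,a[0],b[0]);X=(X[:3]/X[3]).ravel();pts.append(X)
    print(X,'planes',plane(Ps,a[0],.094),plane(Pd,b[0],.094))
d=pts[0]-pts[2];print('spacing',np.linalg.norm(d)/2,'yaw',np.arctan2(-d[0],d[1]))
# other things on the table
for nm,uv in dict(dropper_top=(408,240),marker=(292,316),red1=(366,368),red2=(449,317),pink=(211,264)).items(): print(nm,plane(Ps,uv,.07 if 'top' in nm else 0))
im=cv2.imread('pics/scene0.png')[190:350,190:480];cv2.imwrite('pics/crop.png',cv2.resize(im,None,fx=2.6,fy=2.6))
E
```

```text
scene [280.1142 216.7165] [272 209  21  18 254]
scene [323.9053 240.4609] [316 232  16  20 243]
scene [374.6593 267.1262] [366 257  18  22 317]
side [283.0889 245.7556] [277 242  13   9  90]
side [283.0889 245.7556] [277 242  13   9  90]
side [283.0889 245.7556] [277 242  13   9  90]
[0.5667 0.1786 0.0569] planes [0.5504 0.1803] [0.5182 0.0901]
[0.5077 0.0725 0.1044] planes [0.516  0.0752] [0.5182 0.0901]
[ 0.4359 -0.0382  0.1679] planes [ 0.4833 -0.0303] [0.5182 0.0901]
spacing 0.13823044963932937 yaw -0.5431429040803195
dropper_top [ 0.6116 -0.0457]
marker [0.4143 0.0868]
red1 [ 0.3613 -0.0683]
red2 [ 0.5238 -0.1525]
pink [0.4756 0.2945]
```

View pics/crop.png

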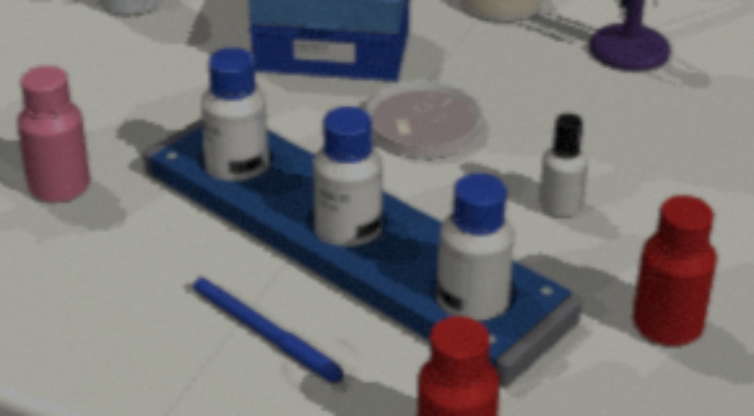

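The crop confirms three white, blue-capped bottles standing in the block; the red and pink ones stand outside it. Using the cap plane in the scene view, the bottles are at left (0.550, 0.180), middle (0.516, 0.075) and right (0.483, -0.030). Spacing is 110 mm and yaw about -0.31. I'll move above the left bottle and turn the closing line across the row.

```bash

for i in 1 2 3 4; do python3 -m crank '[[[-0.98,-0.5,0,0,0,0],[-0.98,-0.5,0,0,0,0],[-0.98,-0.5,0,0,0,0],[-0.98,-0.5,0,0,0,0],[-0.98,-0.5,0,0,0,0]]]' >/dev/null; done
python3 -m crank '[[[-0.98,-0.5,0,0,0,0],[-0.98,-0.5,0,0,0,0],[-0.98,-0.5,0,0,0,0],[-0.98,-0.4,0,0,0,0]]]'
python3 -m crank '[[[0,0,0,0,0,0.29],[0,0,0,0,0,0.29],[0,0,0,0,0,0.29],[0,0,0,0,0,0.29],[0,0,0,0,0,0.29]]]'
python3 -m crank '[[[0,0,0,0,0,0.29],[0,0,0,0,0,0.29],[0,0,0,0,0,0.29],[0,0,0,0,0,0.29],[0,0,0,0,0,0.29]]]'
python3 -m crank '[[[0,0,0,0,0,0.25],[0,0,0,0,0,0],[0,0,0,0,0,0]]]'
python3 - <<'E'
from h import *
np.set_printoptions(precision=4,suppress=True)
o=sensors.get_obs();print(o['t'],o['tcp_pos'],o['force'],'\n',cv2.Rodrigues(o['tool_rot'])[0])
M=P('wrist');f=cams.grab_frame('wrist');cv2.imwrite('pics/w1.png',f[...,::-1])
for c,s in blobs(f,(110,150,80),(128,255,255),300): print(c,s,plane(M,c,.104))
E
```

```text
t: 2.5
tcp_pos: [0.5503, 0.1789, 0.2135]
tool_rot: [-0.479, -3.104, 0.001]
force: [-0.2, -0.4, -1.0]
gripper_width: 1.001
grasp_force: 0.0
t: 3.0
tcp_pos: [0.5497, 0.1796, 0.2134]
tool_rot: [-1.556, -2.728, 0.001]
force: [-0.5, -0.2, 0.1]
gripper_width: 1.004
grasp_force: 0.0
t: 3.5
tcp_pos: [0.5498, 0.1797, 0.2134]
tool_rot: [-2.423, -1.999, 0.001]
force: [-0.3, 0.1, 0.1]
gripper_width: 0.999
grasp_force: 0.0
t: 3.8
tcp_pos: [0.5498, 0.1797, 0.2136]
tool_rot: [-2.535, -1.855, 0.001]
force: [-0.2, 0.7, 0.2]
gripper_width: 1.0
grasp_force: 0.0
3.8 [0.5498 0.1797 0.2136] [-0.2278  0.6664  0.2478] 
 [[ 0.3025  0.9531 -0.0007]
 [ 0.9531 -0.3025 -0.0001]
 [-0.0003 -0.0006 -1.    ]]
[315.6585 228.0867] [ 296  207   41   43 1464] [0.5486 0.1835]
```

View pics/w1.png

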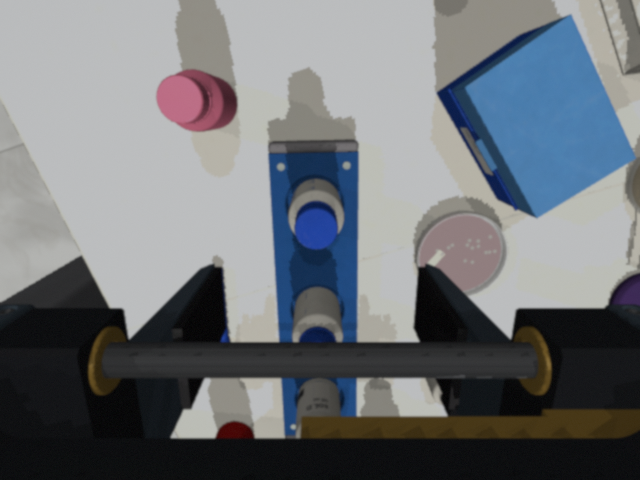

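The wrist view shows the left bottle's cap at (316,228), with the block's long axis running vertically in the image and the fingers either side. Petri dish (462,255) and pink bottle (197,100) are clear. I'll shift slightly, descend, grip and lift.

```bash

python3 -m crank '[[[0.13,-0.1,0.96,0,0,0],[0,0,0.96,0,0,0],[0,0,0.96,0,0,0],[0,0,0.96,0,0,0],[0,0,0.96,0,0,0]]]' 0 30 >/dev/null
python3 -m crank '[[[0,0,0.96,0,0,0],[0,0,0.96,0,0,0],[0,0,0.96,0,0,0],[0,0,0.96,0,0,0],[0,0,0,0,0,0]]]'
python3 -m crank '[[[0,0,0,0,0,0],[0,0,0,0,0,0],[0,0,0,0,0,0],[0,0,0,0,0,0],[0,0,0,0,0,0]]]' 255 30
python3 -m crank '[[[0,0,0,0,0,0],[0,0,0,0,0,0],[0,0,0,0,0,0]]]'
```

```text
t: 4.85
tcp_pos: [0.5469, 0.1822, 0.0387]
tool_rot: [-2.535, -1.853, 0.009]
force: [-0.4, 0.3, -0.2]
gripper_width: 0.999
grasp_force: 0.0
t: 5.35
tcp_pos: [0.5492, 0.1829, 0.0417]
tool_rot: [2.537, 1.852, 0.002]
force: [0.0, 0.3, 0.8]
gripper_width: 0.593
grasp_force: 0.0
t: 5.65
tcp_pos: [0.5487, 0.1829, 0.0414]
tool_rot: [-2.537, -1.852, 0.0]
force: [-1.6, -0.5, 3.0]
gripper_width: 0.481
grasp_force: 30.0
```

```bash

python3 -m crank '[[[0,0,-0.3,0,0,0],[0,0,-0.7,0,0,0],[0,0,-1,0,0,0],[0,0,-1,0,0,0],[0,0,-1,0,0,0]]]'
python3 -m crank '[[[0,0,-0.7,0,0,0],[0,0,-0.3,0,0,0],[0,0,0,0,0,0],[0,0,0,0,0,0],[0,0,0,0,0,0]]]'
python3 -m crank '[[[0,0,0,0,0,0],[0,0,0,0,0,0]]]'
python3 -m crank '[[[0,0,0,0,0,0],[0,0,0,0,0,0]]]'
python3 -m crank '[[[0,0,0,0,0,0],[0,0,0,0,0,0]]]'
```

```text
t: 6.15
tcp_pos: [0.549, 0.1828, 0.1219]
tool_rot: [2.538, 1.852, 0.0]
force: [1.2, -0.2, -1.2]
gripper_width: 0.484
grasp_force: 30.0
t: 6.65
tcp_pos: [0.5483, 0.1826, 0.1401]
tool_rot: [-2.537, -1.851, 0.003]
force: [0.4, -0.2, -2.4]
gripper_width: 0.489
grasp_force: 30.0
t: 6.85
tcp_pos: [0.5487, 0.1828, 0.1406]
tool_rot: [-2.537, -1.852, 0.002]
force: [0.1, 0.4, -1.4]
gripper_width: 0.484
grasp_force: 30.0
t: 7.05
tcp_pos: [0.5489, 0.1829, 0.141]
tool_rot: [-2.538, -1.852, 0.0]
force: [-0.4, 0.1, -1.4]
gripper_width: 0.488
grasp_force: 30.0
t: 7.25
tcp_pos: [0.5489, 0.1829, 0.1412]
tool_rot: [-2.538, -1.852, -0.0]
force: [0.5, 0.2, -1.0]
gripper_width: 0.485
grasp_force: 30.0
```

Left bottle reads about 1.3 N, so it is nearly empty. I'll put it back, then move to the middle one.

```bash

python3 -m crank '[[[0,0,0.5,0,0,0],[0,0,1,0,0,0],[0,0,1,0,0,0],[0,0,1,0,0,0],[0,0,0.7,0,0,0]]]'
python3 -m crank '[[[0,0,0.3,0,0,0],[0,0,0.2,0,0,0],[0,0,0.2,0,0,0],[0,0,0.05,0,0,0],[0,0,0,0,0,0]]]'
python3 -m crank '[[[0,0,0,0,0,0],[0,0,0,0,0,0]]]'
python3 -c "
from h import *
cv2.imwrite('pics/s1.png',cv2.resize(cams.grab_frame('side')[180:340,180:400,::-1],None,fx=3,fy=3))"
```

```text
t: 7.75
tcp_pos: [0.5479, 0.1826, 0.0551]
tool_rot: [-2.537, -1.851, 0.004]
force: [-0.3, 1.0, -2.0]
gripper_width: 0.487
grasp_force: 30.0
t: 8.25
tcp_pos: [0.5491, 0.1829, 0.0425]
tool_rot: [2.538, 1.852, 0.001]
force: [0.4, 1.0, -1.2]
gripper_width: 0.49
grasp_force: 30.0
t: 8.45
tcp_pos: [0.5492, 0.1829, 0.0426]
tool_rot: [2.538, 1.852, 0.001]
force: [1.5, 0.2, -1.0]
gripper_width: 0.484
grasp_force: 30.0
```

View pics/s1.png

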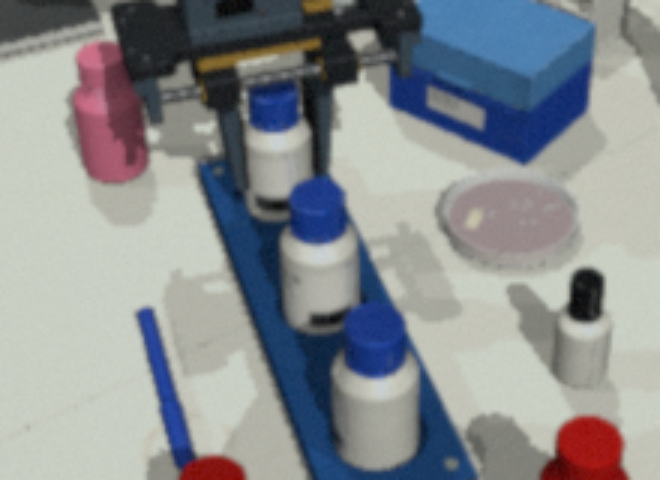

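The left bottle is back in its well, held by the fingers at crop (278,150) and hanging about 1 mm off the floor. Lowering a bit more, then releasing.

```bash

python3 -m crank '[[[0,0,0.1,0,0,0],[0,0,0,0,0,0]]]'
python3 -m crank '[[[0,0,0,0,0,0],[0,0,0,0,0,0],[0,0,0,0,0,0],[0,0,0,0,0,0],[0,0,0,0,0,0]]]' 0
python3 -m crank '[[[0,0,-0.5,0,0,0],[0,0,-1,0,0,0],[0,0,-1,0,0,0],[0,0,-1,0,0,0],[0,0,-1,0,0,0]]]'
python3 -m crank '[[[0,0,-1,0,0,0],[0,0,-1,0,0,0],[0,0,-1,0,0,0],[-1,0,-1,0,0,0],[-1,0,0,0,0,0]]]' >/dev/null
python3 -m crank '[[[-1,0,0,0,0,0],[-1,0,0,0,0,0],[-1,0,0,0,0,0],[-0.5,0,0,0,0,0],[0,0,0,0,0,0]]]'
python3 - <<'E'
from h import *
np.set_printoptions(precision=4,suppress=True)
o=sensors.get_obs();R=cv2.Rodrigues(o['tool_rot'])[0]
M=P('wrist');f=cams.grab_frame('wrist');cv2.imwrite('pics/w2.png',f[...,::-1])
for c,s in blobs(f,(110,150,80),(128,255,255),300):
    p=plane(M,c,.104); print(c,s,p,'tool d/0.02',R.T@np.r_[p-o['tcp_pos'][:2],0]/.02)
E
```

```text
t: 8.7
tcp_pos: [0.5494, 0.183, 0.0414]
tool_rot: [2.538, 1.852, 0.002]
force: [-0.9, -1.0, 5.3]
gripper_width: 0.489
grasp_force: 30.0
t: 9.2
tcp_pos: [0.5489, 0.1828, 0.04]
tool_rot: [-2.538, -1.852, 0.0]
force: [-0.5, 0.2, 0.5]
gripper_width: 0.892
grasp_force: 0.0
t: 9.7
tcp_pos: [0.549, 0.1829, 0.1318]
tool_rot: [2.538, 1.852, 0.001]
force: [-0.1, 0.3, 0.0]
gripper_width: 1.003
grasp_force: 0.0
t: 10.7
tcp_pos: [0.5151, 0.0773, 0.2108]
tool_rot: [2.539, 1.85, 0.001]
force: [0.7, 0.7, 0.1]
gripper_width: 0.999
grasp_force: 0.0
[526.9759  51.7005] [513  27  29  51 374] [0.681  0.1527] tool d/0.02 [6.1278 6.7396 0.0068]
[320.764   69.9437] [ 298   44   47   53 1970] [0.5508 0.1832] tool d/0.02 [5.5829 0.075  0.0025]
[213.9854 216.2677] [205 164  19 104 960] [0.4468 0.1132] tool d/0.02 [ 0.6589 -3.8011 -0.002 ]
[319.3716 232.7171] [ 299  211   42   44 1499] [0.5158 0.0778] tool d/0.02 [0.0309 0.0268 0.    ]
```

View pics/w2.png

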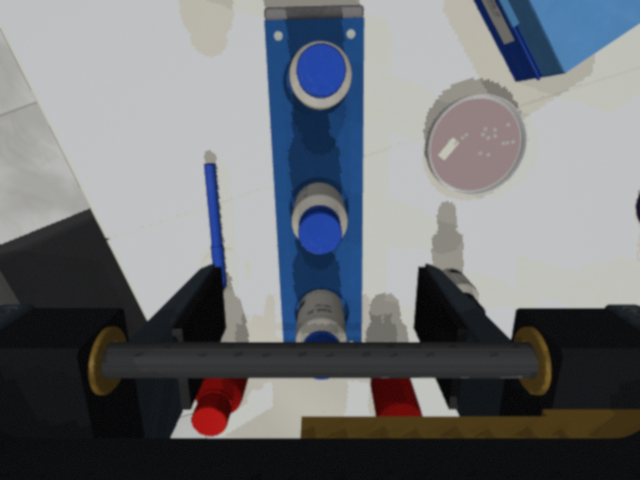

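The left bottle stands upright in its well (320,70) and the middle cap (319,233) is centred under the tool, so I'll grip and lift it.

```bash

python3 -m crank '[[[0,0,1,0,0,0],[0,0,1,0,0,0],[0,0,1,0,0,0],[0,0,1,0,0,0],[0,0,1,0,0,0]]]' 0 30 >/dev/null
python3 -m crank '[[[0,0,1,0,0,0],[0,0,1,0,0,0],[0,0,1,0,0,0],[0,0,0.5,0,0,0],[0,0,0,0,0,0]]]'
python3 -m crank '[[[0,0,0,0,0,0],[0,0,0,0,0,0],[0,0,0,0,0,0],[0,0,0,0,0,0],[0,0,0,0,0,0]]]' 255 30
python3 -m crank '[[[0,0,0,0,0,0],[0,0,0,0,0,0],[0,0,0,0,0,0]]]'
python3 -m crank '[[[0,0,-0.3,0,0,0],[0,0,-0.7,0,0,0],[0,0,-1,0,0,0],[0,0,-1,0,0,0],[0,0,-1,0,0,0]]]'
python3 -m crank '[[[0,0,-0.7,0,0,0],[0,0,-0.3,0,0,0],[0,0,0,0,0,0],[0,0,0,0,0,0],[0,0,0,0,0,0]]]'
python3 -m crank '[[[0,0,0,0,0,0],[0,0,0,0,0,0]]]' | grep force
python3 -m crank '[[[0,0,0,0,0,0],[0,0,0,0,0,0]]]' | grep force
python3 -m crank '[[[0,0,0,0,0,0],[0,0,0,0,0,0]]]'
```

```text
t: 11.75
tcp_pos: [0.5148, 0.0786, 0.0389]
tool_rot: [-2.536, -1.852, 0.004]
force: [-0.1, 0.2, -0.1]
gripper_width: 0.999
grasp_force: 0.0
t: 12.25
tcp_pos: [0.5156, 0.0781, 0.0405]
tool_rot: [2.538, 1.852, 0.001]
force: [0.1, 0.0, -0.4]
gripper_width: 0.595
grasp_force: 0.0
t: 12.55
tcp_pos: [0.5154, 0.0781, 0.0403]
tool_rot: [-2.538, -1.852, -0.0]
force: [-0.2, -1.1, 2.5]
gripper_width: 0.487
grasp_force: 29.9
t: 13.05
tcp_pos: [0.5151, 0.0781, 0.1209]
tool_rot: [-2.538, -1.852, 0.001]
force: [-0.3, -0.1, -1.0]
gripper_width: 0.491
grasp_force: 29.9
t: 13.55
tcp_pos: [0.5147, 0.078, 0.1391]
tool_rot: [-2.537, -1.851, 0.003]
force: [-0.1, -0.0, -1.2]
gripper_width: 0.488
grasp_force: 29.9
force: [0.1, -0.2, -1.2]
grasp_force: 29.9
force: [0.9, -0.0, -1.0]
grasp_force: 29.9
t: 14.15
tcp_pos: [0.5154, 0.0781, 0.1402]
tool_rot: [-2.538, -1.852, -0.0]
force: [-0.5, -0.2, 0.2]
gripper_width: 0.485
grasp_force: 29.9
```

The middle bottle is light too, at about 1 N. I'll put it back, move over the right one and look.

```bash

python3 -m crank '[[[0,0,0.5,0,0,0],[0,0,1,0,0,0],[0,0,1,0,0,0],[0,0,1,0,0,0],[0,0,0.7,0,0,0]]]' >/dev/null
python3 -m crank '[[[0,0,0.3,0,0,0],[0,0,0.2,0,0,0],[0,0,0.2,0,0,0],[0,0,0.1,0,0,0],[0,0,0,0,0,0]]]'
python3 -m crank '[[[0,0,0.05,0,0,0],[0,0,0,0,0,0]]]'
python3 -m crank '[[[0,0,0,0,0,0],[0,0,0,0,0,0],[0,0,0,0,0,0],[0,0,0,0,0,0],[0,0,0,0,0,0]]]' 0
python3 -m crank '[[[0,0,-0.5,0,0,0],[0,0,-1,0,0,0],[0,0,-1,0,0,0],[0,0,-1,0,0,0],[0,0,-1,0,0,0]]]' >/dev/null
python3 -m crank '[[[0,0,-1,0,0,0],[0,0,-1,0,0,0],[0,0,-1,0,0,0],[-1,0,-1,0,0,0],[-1,0,0,0,0,0]]]' >/dev/null
python3 -m crank '[[[-1,0,0,0,0,0],[-1,0,0,0,0,0],[-1,0,0,0,0,0],[-0.5,0,0,0,0,0],[0,0,0,0,0,0]]]'
python3 - <<'E'
from h import *
np.set_printoptions(precision=4,suppress=True)
o=sensors.get_obs();R=cv2.Rodrigues(o['tool_rot'])[0]
M=P('wrist');f=cams.grab_frame('wrist');cv2.imwrite('pics/w3.png',f[...,::-1])
for c,s in blobs(f,(110,150,80),(128,255,255),300):
    p=plane(M,c,.104); print(c,s,p,'tool d/0.02',R.T@np.r_[p-o['tcp_pos'][:2],0]/.02)
E
```

```text
t: 15.15
tcp_pos: [0.5157, 0.0781, 0.0405]
tool_rot: [2.537, 1.852, 0.001]
force: [-0.1, -0.2, -1.3]
gripper_width: 0.487
grasp_force: 29.9
t: 15.35
tcp_pos: [0.5158, 0.0781, 0.0403]
tool_rot: [2.537, 1.851, 0.002]
force: [-0.8, -0.3, 4.7]
gripper_width: 0.489
grasp_force: 30.0
t: 15.85
tcp_pos: [0.5153, 0.0781, 0.0391]
tool_rot: [-2.538, -1.852, 0.0]
force: [0.1, 0.2, -1.1]
gripper_width: 0.892
grasp_force: 0.0
t: 17.35
tcp_pos: [0.4816, -0.0274, 0.2097]
tool_rot: [2.539, 1.849, 0.001]
force: [0.9, -0.1, -0.4]
gripper_width: 1.0
grasp_force: 0.0
[204.9176 109.1217] [ 194   35   23  149 1553] [0.4361 0.079 ] tool d/0.02 [ 4.3636 -3.7982 -0.0011]
[320.1745  71.3698] [ 297   46   48   52 1977] [0.5166 0.0776] tool d/0.02 [5.5335 0.0557 0.0017]
[320.9689 233.8736] [ 300  213   43   43 1479] [ 0.4832 -0.0279] tool d/0.02 [0.0022 0.0854 0.0001]
```

View pics/w3.png

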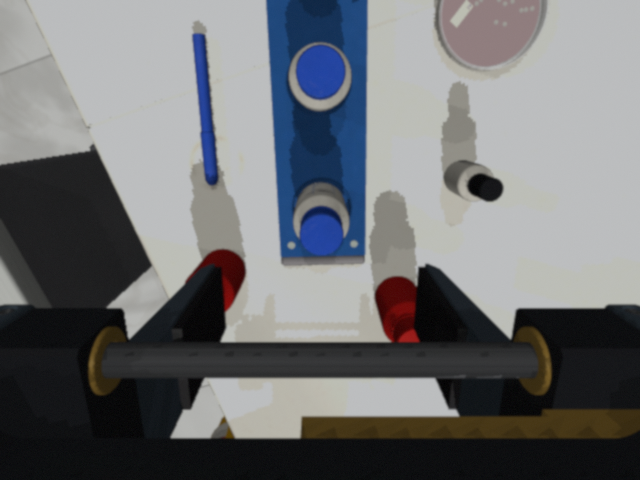

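The middle bottle stands in its well (320,71) and the right cap (321,234) is centred. The red ones at (225,275) and (400,300) are clear of the fingers' descent, so I'll grip and lift the right one.

```bash

python3 -m crank '[[[0,0.06,1,0,0,0],[0,0,1,0,0,0],[0,0,1,0,0,0],[0,0,1,0,0,0],[0,0,1,0,0,0]]]' 0 30 >/dev/null
python3 -m crank '[[[0,0,1,0,0,0],[0,0,1,0,0,0],[0,0,1,0,0,0],[0,0,0.45,0,0,0],[0,0,0,0,0,0]]]'
python3 -m crank '[[[0,0,0,0,0,0],[0,0,0,0,0,0],[0,0,0,0,0,0],[0,0,0,0,0,0],[0,0,0,0,0,0]]]' 255 40
python3 -m crank '[[[0,0,0,0,0,0],[0,0,0,0,0,0],[0,0,0,0,0,0]]]'
python3 -m crank '[[[0,0,-0.2,0,0,0],[0,0,-0.5,0,0,0],[0,0,-0.8,0,0,0],[0,0,-1,0,0,0],[0,0,-1,0,0,0]]]'
python3 -m crank '[[[0,0,-1,0,0,0],[0,0,-0.7,0,0,0],[0,0,-0.3,0,0,0],[0,0,0,0,0,0],[0,0,0,0,0,0]]]'
python3 -m crank '[[[0,0,0,0,0,0],[0,0,0,0,0,0]]]' | grep force
python3 -m crank '[[[0,0,0,0,0,0],[0,0,0,0,0,0]]]' | grep force
python3 -m crank '[[[0,0,0,0,0,0],[0,0,0,0,0,0]]]'
```

```text
t: 18.4
tcp_pos: [0.4825, -0.0263, 0.0392]
tool_rot: [-2.536, -1.852, 0.003]
force: [-0.1, 0.3, 0.1]
gripper_width: 1.002
grasp_force: 0.0
t: 18.9
tcp_pos: [0.4831, -0.0271, 0.0405]
tool_rot: [2.538, 1.851, 0.001]
force: [-0.6, -0.6, 0.1]
gripper_width: 0.592
grasp_force: 0.0
t: 19.2
tcp_pos: [0.4831, -0.0271, 0.0403]
tool_rot: [2.538, 1.852, 0.001]
force: [-0.4, -0.1, 2.4]
gripper_width: 0.491
grasp_force: 40.0
t: 19.7
tcp_pos: [0.4824, -0.0269, 0.1109]
tool_rot: [-2.537, -1.851, 0.001]
force: [0.6, 1.6, -3.9]
gripper_width: 0.494
grasp_force: 40.0
t: 20.2
tcp_pos: [0.4822, -0.027, 0.1495]
tool_rot: [-2.537, -1.851, 0.002]
force: [-0.0, 0.7, -4.6]
gripper_width: 0.492
grasp_force: 40.0
force: [-0.1, -0.1, -4.2]
grasp_force: 40.0
force: [0.3, -0.3, -5.0]
grasp_force: 40.0
t: 20.8
tcp_pos: [0.4829, -0.027, 0.1501]
tool_rot: [-2.538, -1.852, -0.0]
force: [-0.4, 0.5, -4.3]
gripper_width: 0.492
grasp_force: 40.0
```

The right bottle reads about 4.4 N, so it is the full one. I'll raise it so its base is at about 0.19 m, and check.

```bash

python3 -m crank '[[[0,0,-0.3,0,0,0],[0,0,-0.7,0,0,0],[0,0,-1,0,0,0],[0,0,-1,0,0,0],[0,0,-0.6,0,0,0]]]' >/dev/null
python3 -m crank '[[[0,0,-0.2,0,0,0],[0,0,0,0,0,0],[0,0,0,0,0,0],[0,0,0,0,0,0],[0,0,0,0,0,0]]]' >/dev/null
python3 -m crank '[[[0,0,0,0,0,0],[0,0,0,0,0,0],[0,0,0,0,0,0],[0,0,0,0,0,0],[0,0,0,0,0,0]]]'
python3 -c "
from h import *
cv2.imwrite('pics/s2.png',cams.grab_frame('side')[...,::-1])"
```

```text
t: 22.3
tcp_pos: [0.483, -0.027, 0.2262]
tool_rot: [-2.538, -1.852, -0.0]
force: [0.7, 0.1, -4.8]
gripper_width: 0.49
grasp_force: 40.0
```

View pics/s2.png

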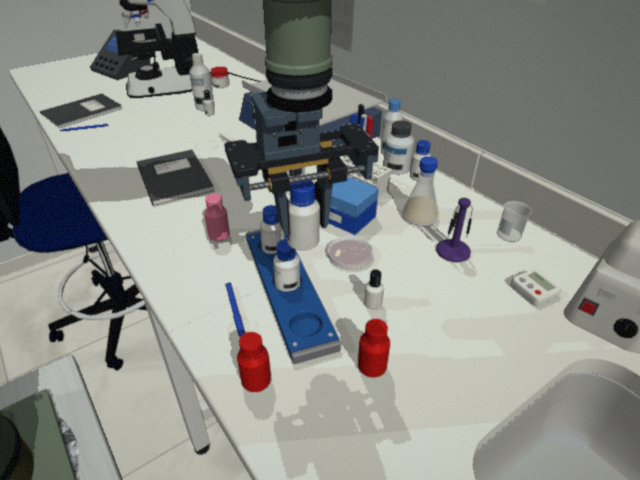

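The right bottle is held upright in the gripper at (303,220), above its empty well at (306,324). The other two stand in their wells at (270,235) and (286,270), and nothing around the block has moved. Its base is at about 0.195 m.

```bash
python3 -c "
from cell import robot
print(robot.hand_in())"
```

```text
the job is handed in; nothing more can be done
None
```

Job handed in: the right bottle is the full one (about 4.4 N, against about 1.3 N left and 1 N middle) and is held upright with its base about 19 cm above the worktop; the other two stand in their wells.

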